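Shut the open jar on the fittings carousel, bring it to the front and hold it there

ROBOT

A 6-joint arm with a two-finger parallel gripper is mounted at the origin on the work surface. World frame = base frame: x ahead of the robot, y to its left, z up, the work surface at z = 0. Lengths are in m, angles in rad, forces in N, time in s.
With the tool pointing down it reaches from about 0.35 to 0.775 m from the base axis. Payload 5.5 kg.
Tool frame: the origin (TCP) lies at the very end of the fingers, on their centre line; the grasp point (between the pads) lies 19 mm behind it (env.grip_depth is the distance from the TCP to the grasp point, in m); z points along the fingers, y is the direction in which the jaws open and shut (so a half turn about z gives the same grasp; the last joint's range is limited). The gripper opens to 85 mm and grips with 20 to 120 N. Pads are 22 mm wide; open, the fingers measure 114 mm over their backs; the gripper's body (76 mm by 85 mm) begins 54 mm behind the grasp point. The pads swing forward as they close: fully open they stand 13 mm farther back than shut.
Start: joints at [1.206, 0.313, 0.046, 1.304, 0, 1.431], TCP at [0.128, 0.561, 0.201] pointing down, gripper open.
Joint ranges: [-2.76, 2.76], [-0.86, 1.69], [-1.03, 1.26], [-2.2, 2.34], [-1.47, 1.5], [-3.14, 3.14]. Speed limits (rad/s): [2.57, 2.57, 3.14, 3.14, 3.14, 3.14].

INTERFACE

Orientations are given as a unit quaternion [w, x, y, z].
In Python, from workcell import env gives the robot as it stands.
- The arm moves only by the tool step_arm, never from a script. Its argument "series" is a list of rows, each a list of 3 entries, a list of its own where there are three numbers: the shift along the world's x, y, z in cm, then the turn about the world's z in rad, then the closure in counts, from 0 (fully open) to 255 (shut). A call has 1 to 5 rows; each row is the pose to reach, as a shift and turn from the pose measured when the call began; what a row does not reach only later rows make up. A row lasts 1/8 s, in which the tool goes at most 62.5 mm and 10.7 degrees, less where a joint would pass 70% of its speed; a pose out of reach is approached as far as the arm can. A call with a gripper value outside its range is refused whole. The fingers move at their own pace and stop on an object; "newtons" is the grip in N (left out, the last holds). Time passes only in rows, so rows that repeat a pose let the fingers close. It gives the time, the measured TCP pose, the force and the opening at its end, in the units of the state.
- env.get_state(): the state, without advancing time (a new reading comes with each control period).
- env.read_camera(name): name is "scene" or "top"; returns a dict with "frame" (400x640x3 uint8, red, green, blue), "vertical_fov" (degrees; the focal length in pixels is half the picture's height over the tangent of half this angle, whatever the lens; pixels are square), "cx", "cy" (the principal point, pixels), "camera_from_world" (4x4, takes a point from world to camera coordinates). Camera axes: x right, y down, z forward; pixel columns grow to the right and rows downward; lengths in m; the calibration is good to about 2 mm. A picture is of the moment at which its call begins. There is no depth.
- env.hand_in(): hands the job in, once; it reports no verdict.
The state is a dict: "clock": time; "joint_pos": joint angles; "qvel": joint speeds; "tau": joint torques, N m; "tcp_pos": TCP position; "orientation": TCP orientation; "wrist_force": force on the tool from outside, world axes, zero at the start; "ft_torque": the same for the moment, N m; "finger_gap": finger opening in m.
Only numpy, scipy, OpenCV 4.12 (cv2) and the standard library are available. Lean on these libraries where they do the work, as an engineer would, in place of code of your own. Each camera call takes 0.05 s, during which the arm holds its last target.

TASK

The jar with the orange band on the fittings carousel has been left with its orange flip cap standing open: first press the cap fully shut so that nothing spills, then turn the carousel by its black knob until that jar stands at the front, right over the yellow pointer. Finish while still gripping the knob, holding the carousel still with the jar at the pointer; do not let go. Leave the bottle, the small carton and the socket on the bench where they are.

Things in the scene. Friction and masses are not known exactly. Their poses are not given: they have to be found in the camera images.
- stand: Fixed round dark steel foot of the carousel (radius 98 mm), with a yellow pointer strip 30 mm wide reaching out along its own -x axis, beyond the disc's edge. Origin: on the carousel's vertical axis, at bench level.
- pointer_tip (a point): Outer end of the yellow pointer, 185 mm from the carousel's axis, 16 mm above the bench. It marks the front.
- front_mark (a point): Point in the air where the middle of the marked jar's mouth must come: in the pointer's direction, 85 mm from the carousel's axis, 91 mm above the bench. Fixed to the stand.
- carousel (a joint): Angle of the turning disc in rad, growing anticlockwise seen from above, no end stops; 0 when the marked jar is exactly opposite the pointer, +3.14 or -3.14 when it is right at the pointer. The grey disc has radius 122 mm, its top 26 mm above the bench; hub in the middle: radius 14 mm, top 38 mm above the bench. The bearing drags lightly (about 0.05 N m); the disc stays where it is left.
- marked_jar (a point): Middle of the mouth of the marked jar (orange band and cap), 91 mm above the bench, 85 mm from the carousel's axis, turning with the disc. Five white jars (radius 24 mm) are fixed evenly round the disc on this circle; the other four have paper bands and shut blue caps, tops 99 mm above the bench.
- flip_cap (a joint): Opening angle of the orange flip cap in rad: 0 shut flat on the jar, about 1.57 upright, 2.1 the stop. Its stiff hinge (about 0.015 N m) keeps it where it is left; no latch. It starts at 1.4 to 1.85.
- cap_hinge (a point): Middle of the cap's hinge line, on the side of the jar towards the carousel's axis: 58 mm from the axis, 91 mm above the bench; the hinge line is level, square to the radius. The cap stands up from here and shuts by swinging outwards, away from the axis, and down over the jar.
- cap_middle (a point): Middle of the cap's outer face (its top when shut, 99 mm above the bench; it faces the carousel's axis when open). The cap is a disc of radius 25 mm, 8 mm thick, with its middle 27 mm from the hinge line, and a 10 mm tab at the free end, 60 mm from the hinge line.
- turn_knob: Upright crank knob on the disc, free to spin about its own upright axis, 100 mm from the carousel's axis, 1.885 rad (108 degrees) anticlockwise from the marked jar seen from above. A thin steel stem (radius 6 mm) with a round black grip on top, radius 11 mm, from 109 to 159 mm above the bench. Origin: foot of the stem, 26 mm above the bench; z up (its yaw means nothing).
- knob_top (a point): Middle of the top of the black grip, 159 mm above the bench.
- cleaner_bottle: Bystander: white plastic bottle with paper label and grey cap, radius 30 mm, 150 mm tall, standing loose. Origin: centre of its underside.
- carton: Bystander: small loose cardboard box 90 x 70 x 60 mm. Origin: centre of its underside.
- socket: Bystander: loose steel wrench socket with a red ring, radius 14 mm, 50 mm tall, standing. Origin: centre of its underside.

How it is judged:
On the way, in this order (a step that is already met when the one before it is completed fails the run):
1. the orange flip cap is pressed shut (value of joint flip_cap below 0.1 rad), for 0.2 s.
2. the marked jar is at the pointer, with the knob held (horizontal distance between marked_jar and front_mark below 0.015 m and contact force between the fingers and turn_knob above 1.5 N), for 0.2 s.
At the end, for the whole second after the job is handed in: The orange cap is shut (within 0.1 rad), the marked jar is within 15 mm of its place at the pointer, the carousel is still (under 0.05 rad/s), and the fingers hold the knob with more than 1.5 N (all of step 2 and value of joint flip_cap below 0.1 rad and velocity of joint carousel between -0.05 and 0.05 rad/s); the arm keeps its last pose, push and grip.
It fails at once if the bottle is moved by more than 30 mm or tipped (distance of cleaner_bottle from where it was at the start of the episode above 0.03 m or angle between cleaner_bottle's own z axis and vertical above 0.4 rad).
It fails at once if the small carton is moved by more than 30 mm (distance of carton from where it was at the start of the episode above 0.03 m).
It fails at once if the socket is moved by more than 30 mm or tipped (distance of socket from where it was at the start of the episode above 0.03 m or angle between socket's own z axis and vertical above 0.4 rad).
It also fails if it takes over 54 s, if anything falls off the work surface, if the arm or the gripper's body presses on something with over 40 N, if the wrist force passes 120 N, or if a joint passes its speed limit or range.

## Working session

There is one attempt and no reset: what is moved stays moved. The work goes in short steps, Python scripts to look and compute and a tool call to move; the robot and the scene stay as the last step left them, time stands still between calls to the robot, and variables do not carry over. Pictures are saved under pics/ and viewed, and the job is handed in when it is done.

Besides the shell and the picture viewer there is one more tool, called after ">>>" as a command line: name --argument value ..., lists and objects as JSON in quotes. step_arm: Moves the arm, as the interface text tells. Its arguments: {"type":"object","properties":{"series":{"type":"array"},"newtons":{"type":"number"}},"required":["series"]}

```bash
mkdir -p pics; ls; python3 - <<'E'
from workcell import env
import cv2,pickle
s=env.get_state();print(s)
for n in("scene","top"):
    c=env.read_camera(n);pickle.dump(c,open(f"{n}0.pkl","wb"))
    cv2.imwrite(f"pics/{n}0.png",c["frame"][:,:,::-1])
    print(n,c["vertical_fov"],c["cx"],c["cy"],c["camera_from_world"].round(3).tolist())
E
```

```text
pics
{'clock': 0.0, 'joint_pos': array([1.20636425e+00, 3.14035967e-01, 4.49701115e-02, 1.30358936e+00,
       3.15926408e-05, 1.43120632e+00]), 'qvel': array([ 7.61579682e-04,  6.50053230e-05,  1.49845208e-03,  5.44826480e-05,
       -6.79274713e-05, -1.52084566e-03]), 'tau': array([-8.10156671e-04, -4.80623710e+01,  2.98536730e+01,  1.93646637e-02,
       -6.22366474e-05, -1.77813700e-06]), 'tcp_pos': array([0.12798759, 0.55999477, 0.19988506]), 'orientation': array([-2.47055645e-04,  1.12184342e-01,  9.93686978e-01, -8.96145139e-04]), 'wrist_force': array([-0.98603632, -0.24937156, -0.09031411]), 'ft_torque': array([-0.01148049,  0.0114066 , -0.04950464]), 'finger_gap': 0.0852120987338403}
scene 55.709970226360404 313.38874474817493 202.31224963271825 [[0.564, 0.826, -0.004, -0.385], [0.511, -0.352, -0.784, -0.171], [-0.649, 0.44, -0.621, 1.273], [0.0, 0.0, 0.0, 1.0]]
top 56.29399385012529 317.94250838141 203.08117404393056 [[-0.0, -1.0, 0.002, 0.047], [-0.992, -0.0, -0.126, 0.572], [0.126, -0.002, -0.992, 0.92], [0.0, 0.0, 0.0, 1.0]]
```

View pics/scene0.png

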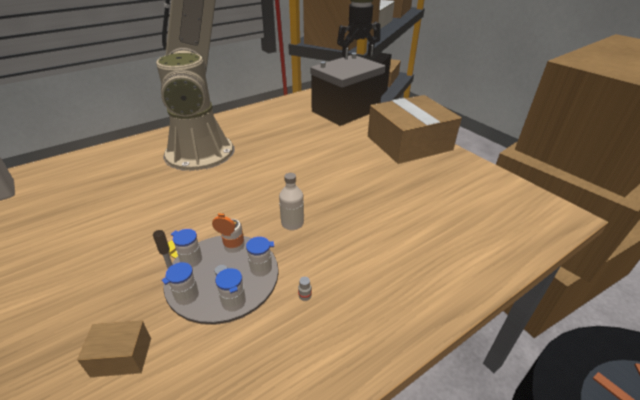

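View pics/top0.png

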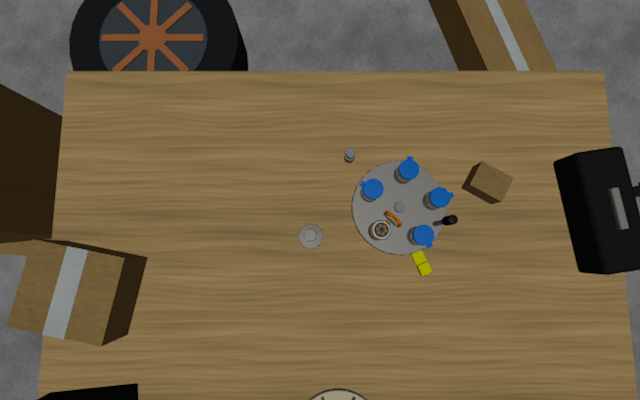

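The scene view shows the orange cap standing open at (226,224) and the knob at (161,242). In the top view the marked jar is at (381,231), the knob at (452,219), the pointer tip at about (425,273) and the hub at (400,207). The bottle is at (311,236), the socket at (349,156) and the carton at (488,182).

```bash
cat > h.py <<'E'
import numpy as np,cv2,pickle
def f(c): return 200/np.tan(np.radians(c["vertical_fov"])/2)
def ray(c,u,v):
    T=c["camera_from_world"];R=T[:3,:3];d=R.T@np.array([(u-c["cx"])/f(c),(v-c["cy"])/f(c),1]);return -R.T@T[:3,3],d
def onz(c,u,v,z):
    o,d=ray(c,u,v);return o+d*(z-o[2])/d[2]
def proj(c,p):
    T=c["camera_from_world"];q=T[:3,:3]@p+T[:3,3];return np.array([c["cx"]+f(c)*q[0]/q[2],c["cy"]+f(c)*q[1]/q[2]])
def two(c1,p1,c2,p2):
    o1,d1=ray(c1,*p1);o2,d2=ray(c2,*p2)
    A=np.stack([d1,-d2],1);t=np.linalg.lstsq(A,o2-o1,rcond=None)[0]
    a=o1+t[0]*d1;b=o2+t[1]*d2;return (a+b)/2,np.linalg.norm(a-b)
E
python3 - <<'E'
from h import *
for n in("top","scene"):
    c=pickle.load(open(n+"0.pkl","rb"));im=c["frame"]
    x,y,w,h=(290,140,240,160) if n=="top" else (70,165,260,220)
    cv2.imwrite(f"pics/{n}0z.png",cv2.resize(im[y:y+h,x:x+w,::-1],None,fx=3 if n=="top" else 2.7,fy=3 if n=="top" else 2.7,interpolation=cv2.INTER_CUBIC))
    hsv=cv2.cvtColor(im,cv2.COLOR_RGB2HSV)
    for nm,lo,hi in(("blue",(100,150,60),(125,255,255)),("yellow",(26,180,120),(34,255,255)),("orange",(3,180,90),(14,255,255)),("black",(0,0,0),(180,255,45))):
        m=cv2.inRange(hsv,lo,hi);k=np.zeros_like(m);k[y:y+h,x:x+w]=1;m*=k
        N,_,st,ce=cv2.connectedComponentsWithStats(m)
        print(n,nm,[(st[i].tolist(),ce[i].round(1).tolist()) for i in range(1,N) if st[i,4]>8])
E
```

```text
top blue [([399, 156, 20, 24, 331], [408.5, 168.5]), ([360, 179, 23, 20, 335], [372.1, 188.2]), ([430, 187, 24, 20, 330], [440.1, 196.8]), ([413, 225, 21, 23, 352], [423.4, 235.1])]
top yellow [([411, 250, 21, 26, 288], [421.5, 262.6])]
top orange [([385, 211, 6, 5, 17], [387.5, 212.9]), ([395, 220, 6, 7, 12], [398.3, 223.3])]
top black [([462, 164, 18, 24, 104], [470.6, 175.4]), ([434, 215, 23, 10, 131], [448.0, 219.9])]
scene blue [([173, 230, 23, 15, 254], [183.8, 236.5]), ([247, 238, 26, 15, 280], [258.0, 244.9]), ([163, 263, 29, 20, 375], [177.8, 272.4]), ([216, 269, 25, 23, 407], [228.4, 278.9])]
scene yellow [([169, 242, 5, 8, 26], [171.0, 245.3]), ([173, 253, 4, 4, 12], [174.5, 254.5])]
scene orange [([215, 214, 18, 10, 53], [223.6, 218.0])]
scene black []
```

```bash
ls pics
```

```text
scene0.png
scene0z.png
top0.png
top0z.png
```

View pics/top0z.png

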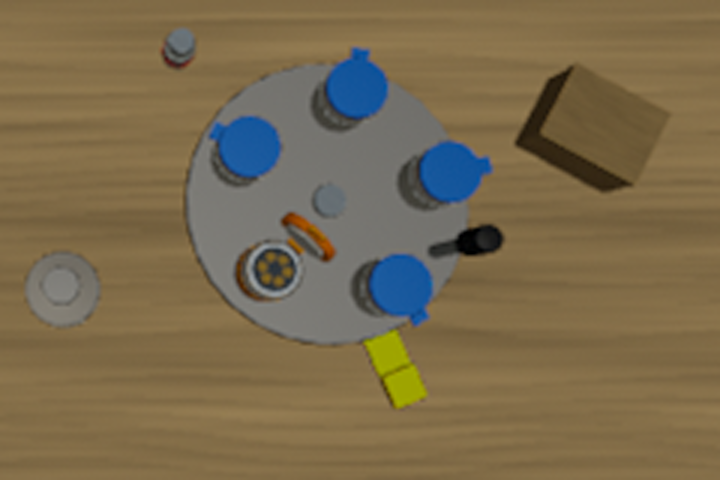

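View pics/scene0z.png

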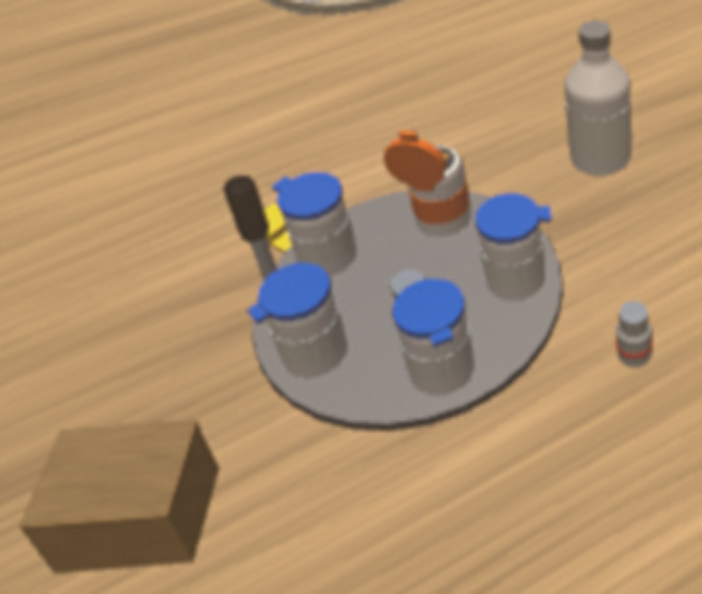

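```bash
python3 - <<'E'
from h import *
t=pickle.load(open("top0.pkl","rb"));s=pickle.load(open("scene0.pkl","rb"))
Z=lambda a,b:(290+(a-1)/3,140+(b-1)/3)
S=lambda a,b:(70+(a-1)/2.7,165+(b-1)/2.7)
hub=onz(t,*Z(329,200),.038);jar=onz(t,*Z(274,269),.091);kt=onz(t,*Z(489,238),.159);tip=onz(t,*Z(410.5,402.5),.016)
bl=[(408.5,168.5),(372.1,188.2),(440.1,196.8),(423.4,235.1)]
print("hub",hub,"scene",onz(s,*S(407,282),.038))
for n,p in(("jar",jar),("knob",kt),("tip",tip)):
    d=p-hub;print(n,p.round(4),"r",np.hypot(*d[:2]).round(4),"ang",np.arctan2(d[1],d[0]).round(3))
B=[onz(t,*b,.099) for b in bl]
for p in B: d=p-hub;print("blue",p.round(4),np.hypot(*d[:2]).round(4),np.arctan2(d[1],d[0]).round(3))
# disc ellipse edge fits at z=.026
print("disc L,R,T,B",onz(t,*Z(186,190),.026),onz(t,*Z(330,345),.026))
print("knob 2view",two(t,Z(489,238),s,S(240,183)))
# cap: top edge centre in both
print("tab", two(t,Z(308,236),s,S(409,135)))
for n,u,z in(("bottle",(60,286),.15),("socket",(181,40),.05),("carton",(605,122),.06)): print(n,onz(t,*Z(*u),z).round(3))
E
```

```text
hub [ 0.56327045 -0.16123453  0.038     ] scene [ 0.56368282 -0.16101132  0.038     ]
jar [ 0.5016 -0.1041  0.091 ] r 0.0841 ang 2.394
knob [ 0.5207 -0.252   0.159 ] r 0.1002 ang -2.01
tip [ 0.3923 -0.2307  0.016 ] r 0.1845 ang -2.756
blue [ 0.6482 -0.1725  0.099 ] 0.0857 -0.131
blue [ 0.5999 -0.0835  0.099 ] 0.086 1.13
blue [ 0.5791 -0.2461  0.099 ] 0.0863 -1.387
blue [ 0.4875 -0.2028  0.099 ] 0.0864 -2.64
disc L,R,T,B [ 0.57337041 -0.04075839  0.026     ] [ 0.4409232  -0.16131057  0.026     ]
knob 2view (array([ 0.52095039, -0.25051124,  0.15973483]), np.float64(0.00233816240894574))
tab (array([ 0.52289754, -0.12242299,  0.14420242]), np.float64(0.0027711961515200826))
bottle [0.486 0.065 0.15 ]
socket [ 0.7   -0.036  0.05 ]
carton [ 0.627 -0.39   0.06 ]
```

The stand measures consistently: jar radius 84 mm, knob 100 mm, pointer 184.5 mm, jar spacing 72°. The axis is at (0.5635,-0.161), the jar at 2.385 rad and the pointer at -2.756 rad, so the disc has to turn +1.14 rad. Next I close the fingers and move over the hub.

>>> step_arm --series '[[[3, -5, 1], -0.13, 255], [[6, -10, 2], -0.26, 255], [[9, -15, 2], -0.4, 255], [[12, -20, 2], -0.53, 255], [[15, -25, 2], -0.53, 255]]' --newtons 30

```text
clock: 0.72
tcp_pos: [0.2784, 0.3084, 0.2198]
orientation: [-0.0, 0.369, 0.93, -0.001]
wrist_force: [0.8, -0.1, 0.4]
finger_gap: 0.0003
```

>>> step_arm --series '[[[3, -5, 0], 0, 255], [[6, -10, 0], 0, 255], [[9, -15, 0], 0, 255], [[12, -20, 0], 0, 255], [[15, -25, 0], 0, 255]]'

```text
clock: 1.35
tcp_pos: [0.4289, 0.0565, 0.2197]
orientation: [-0.0, 0.369, 0.929, -0.001]
wrist_force: [0.4, 0.5, -0.0]
finger_gap: 0.0002
```

>>> step_arm --series '[[[3, -5, 0], 0, 255], [[6, -10, 0], 0, 255], [[9, -15, 0], 0, 255], [[12, -20, 0], 0, 255], [[12.9, -21.2, 0], 0, 255]]'

```text
clock: 1.98
tcp_pos: [0.5588, -0.1585, 0.2183]
orientation: [-0.001, 0.371, 0.929, -0.001]
wrist_force: [0.8, -0.4, 0.1]
finger_gap: 0.0003
```

>>> step_arm --series '[[[0, 0, -3], 0, 255], [[0, 0, -6], 0, 255], [[0, 0, -8], 0, 255], [[0, 0, -9], 0, 255], [[0, 0, -9], 0, 255]]'

```text
clock: 2.6
tcp_pos: [0.5582, -0.1578, 0.1278]
orientation: [-0.002, 0.37, 0.929, -0.001]
wrist_force: [-0.1, 0.1, 0.3]
finger_gap: -0.0
```

```bash
cat > look.py <<'E'
import sys
from workcell import env
from h import *
k=sys.argv[1]
print(env.get_state()["clock"],env.get_state()["tcp_pos"],env.get_state()["wrist_force"])
o=[]
for n in("top","scene"):
    c=env.read_camera(n);pickle.dump(c,open(f"{n}{k}.pkl","wb"));im=c["frame"]
    x,y,w,h=(330,140,160,145) if n=="top" else (120,180,180,145)
    o.append(cv2.resize(im[y:y+h,x:x+w,::-1],(400*w//160 if n=="top" else 400,362 if n=="top" else 322),interpolation=cv2.INTER_CUBIC))
b=cv2.copyMakeBorder(o[1],0,40,0,0,cv2.BORDER_CONSTANT)
cv2.imwrite(f"pics/c{k}.png",np.hstack([o[0],b]))
E
python3 look.py 1
```

```text
2.6 [ 0.55821827 -0.1577769   0.12782772] [-0.12144639  0.05102971  0.2828565 ]
```

View pics/c1.png

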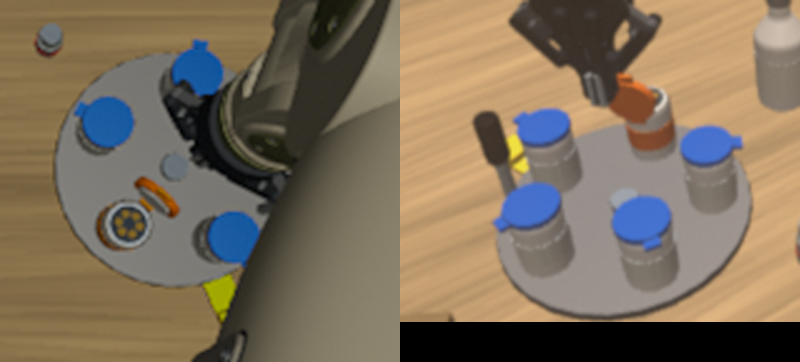

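The top crop shows the open cap at (157,197). In the scene crop the closed fingers are at (600,90), on the axis side of the cap. Now I push it outwards.

>>> step_arm --series '[[[-1.2, 1.3, 0], 0, 255], [[-2.0, 2.1, 0], 0, 255], [[-2.8, 2.8, 0], 0, 255], [[-3.4, 3.4, 0], 0, 255], [[-3.8, 3.8, 0], 0, 255]]'

```text
clock: 3.32
tcp_pos: [0.521, -0.1201, 0.1293]
orientation: [-0.0, 0.37, 0.929, -0.001]
wrist_force: [0.8, 0.6, -0.5]
finger_gap: -0.0
```

```bash
python3 look.py 2
```

```text
3.325 [ 0.52095792 -0.12011013  0.12931452] [ 0.75712055  0.55025679 -0.49143284]
```

View pics/c2.png

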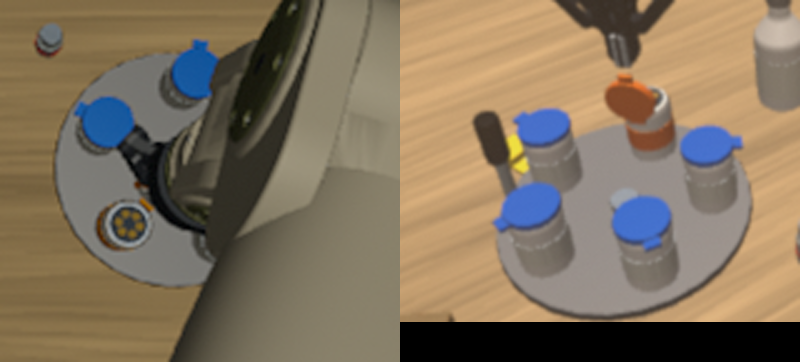

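```bash
python3 - <<'E'
from h import *
H=np.array([.5635,-.161,0]);u=np.array([-.727,.686,0])
for k,tcp in((1,[.5582,-.1578,.1278]),(2,[.521,-.1201,.1293])):
    c=pickle.load(open(f"scene{k}.pkl","rb"))
    p=proj(c,np.array(tcp));print(k,"tcp crop",400+(p[0]-120)*400/180,(p[1]-180)*400/180)
for th in(1.4,1.6,1.8):
  for s in(.060,.052,.027,0):
    q=H+u*(.058+s*np.cos(th)-.008*np.sin(th))+np.array([0,0,.091+s*np.sin(th)+.008*np.cos(th)])
    p=proj(c,q);print(th,s,400+(p[0]-120)*400/180,(p[1]-180)*400/180)
E
```

```text
1 tcp crop 608.4411745877421 125.7906587888259
2 tcp crop 630.073273696235 86.92781385291534
1.4 0.06 626.388391887738 68.08004739774749
1.4 0.052 627.1771267411167 75.4284552136214
1.4 0.027 629.5934452333679 97.94057524741933
1.4 0 632.1234721085965 121.51208243346868
1.6 0.06 622.0438346399976 76.88785563348884
1.6 0.052 623.4734849383997 83.26809253736472
1.6 0.027 627.8229372948731 102.67880889746928
1.6 0 632.3286546813924 122.78690412889571
1.8 0.06 618.1627939386731 87.5864035263014
1.8 0.052 620.1938589136365 92.67017915807577
1.8 0.027 626.3364969313782 108.04526260166087
1.8 0 632.6424785599 123.82919671143617
```

```bash
python3 - <<'E'
from h import *
o=[]
for k,tcp in((1,[.5582,-.1578,.1278]),(2,[.521,-.1201,.1293])):
    c=pickle.load(open(f"scene{k}.pkl","rb"));im=cv2.resize(c["frame"][175:245,170:250,::-1],None,fx=5,fy=5,interpolation=cv2.INTER_CUBIC).copy()
    for dz in(0,.05):
        p=(proj(c,np.array(tcp)+[0,0,dz])-[170,175])*5+2
        cv2.circle(im,tuple(int(x) for x in p),4,(0,255,0),1)
    o.append(im)
cv2.imwrite("pics/z12.png",np.hstack(o))
E
```

```text
(no output)
```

View pics/z12.png

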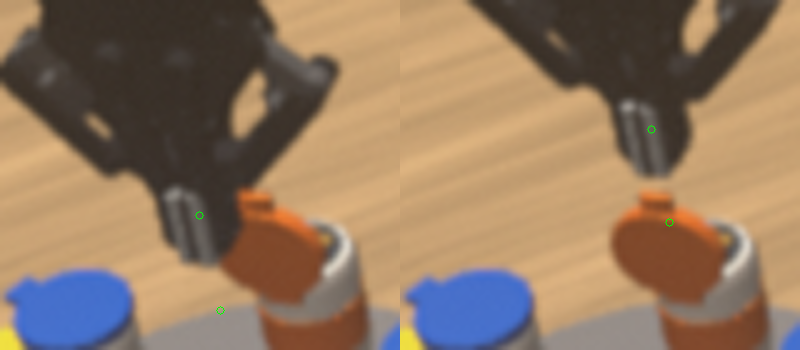

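```bash
python3 - <<'E'
from h import *
c=pickle.load(open("scene0.pkl","rb"));tcp=np.array([.12798759,.56,.2])
im=cv2.resize(c["frame"][0:90,310:410,::-1],None,fx=5,fy=5,interpolation=cv2.INTER_CUBIC).copy()
for dz in(0,.013,.037):
    p=(proj(c,tcp+[0,0,dz])-[310,0])*5+2;print(p)
    cv2.circle(im,tuple(int(x) for x in p),4,(0,255,0),1)
cv2.imwrite("pics/z0.png",im);print(proj(c,np.zeros(3)),proj(pickle.load(open("top0.pkl","rb")),np.zeros(3)))
E
```

```text
[234.2864012  350.29294255]
[235.54957922 331.40616257]
[237.92311096 295.91760056]
[199.09636919 151.35526162] [336.85491745 435.33627173]
```

View pics/z0.png

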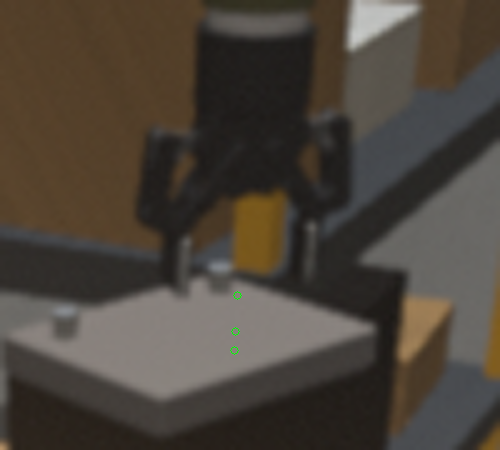

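The scene zoom puts the real fingertips at (207,265) and (655,177), about 25 mm above the reported TCP, and the start picture shows the same offset. The fingers passed over the cap without touching it. I'll move back over the hub and repeat the push 25 mm lower.

>>> step_arm --series '[[[1.3, -1.3, 0.3], 0, 255], [[2.6, -2.6, 0.3], 0, 255], [[3.7, -3.6, 0.3], 0, 255], [[3.8, -3.7, -1.2], 0, 255], [[3.8, -3.7, -2.4], 0, 255]]'

```text
clock: 4.05
tcp_pos: [0.558, -0.1566, 0.1035]
orientation: [-0.001, 0.37, 0.929, -0.001]
wrist_force: [-0.0, -0.2, 0.4]
finger_gap: -0.0001
```

>>> step_arm --series '[[[-0.9, 0.9, -0.2], 0, 255], [[-1.7, 1.7, -0.2], 0, 255], [[-2.4, 2.4, -0.2], 0, 255], [[-3.0, 3.0, -0.2], 0, 255], [[-3.6, 3.6, -0.2], 0, 255]]'

```text
clock: 4.68
tcp_pos: [0.5219, -0.1203, 0.102]
orientation: [-0.001, 0.37, 0.929, -0.001]
wrist_force: [0.9, -1.0, -0.2]
finger_gap: 0.0002
```

```bash
python3 look.py 3
```

```text
4.675 [ 0.52192145 -0.12025134  0.10202057] [ 0.85591524 -0.98520405 -0.24196119]
```

View pics/c3.png

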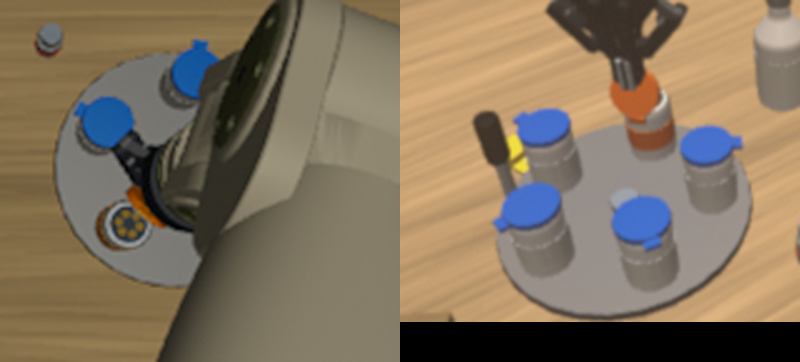

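```bash
python3 - <<'E'
from h import *
c=pickle.load(open(f"scene3.pkl","rb"));a=cv2.resize(c["frame"][175:255,190:270,::-1],None,fx=5,fy=5,interpolation=cv2.INTER_CUBIC)
c=pickle.load(open(f"top3.pkl","rb"));b=cv2.resize(c["frame"][185:265,350:430,::-1],None,fx=5,fy=5,interpolation=cv2.INTER_CUBIC)
cv2.imwrite("pics/z3.png",np.hstack([a,b]))
E
```

```text
(no output)
```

View pics/z3.png

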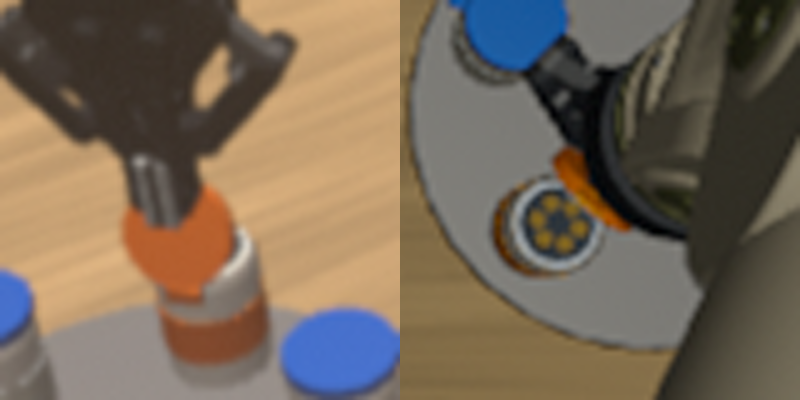

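Here the fingertip at (165,225) is in front of the cap's outer face, and the cap is tilting outwards, so the offset is confirmed. I'll keep pushing outwards and down.

>>> step_arm --series '[[[-0.6, 0.6, 0], 0, 255], [[-1.2, 1.1, 0], 0, 255], [[-1.5, 1.4, -0.6], 0, 255], [[-1.7, 1.6, -1.2], 0, 255], [[-1.9, 1.8, -1.8], 0, 255]]'

```text
clock: 5.4
tcp_pos: [0.5022, -0.1017, 0.0832]
orientation: [-0.002, 0.37, 0.929, -0.001]
wrist_force: [0.2, 0.7, 0.1]
finger_gap: 0.0001
```

>>> step_arm --series '[[[0, 0, -0.4], 0, 255], [[0, 0, -0.7], 0, 255], [[0, 0, -0.9], 0, 255], [[0, 0, -0.9], 0, 255]]'

```text
clock: 5.9
tcp_pos: [0.5022, -0.1018, 0.074]
orientation: [-0.002, 0.37, 0.929, -0.001]
wrist_force: [0.8, 0.0, 0.2]
finger_gap: -0.0001
```

```bash
python3 look.py 4;python3 - <<'E'
from h import *
c=pickle.load(open(f"scene4.pkl","rb"));a=cv2.resize(c["frame"][175:255,190:270,::-1],None,fx=5,fy=5,interpolation=cv2.INTER_CUBIC)
c=pickle.load(open(f"top4.pkl","rb"));b=cv2.resize(c["frame"][185:265,350:430,::-1],None,fx=5,fy=5,interpolation=cv2.INTER_CUBIC)
cv2.imwrite("pics/z4.png",np.hstack([a,b]))
E
```

```text
5.9 [ 0.50216266 -0.10183207  0.07404092] [0.79689536 0.01761821 0.20406868]
```

View pics/z4.png

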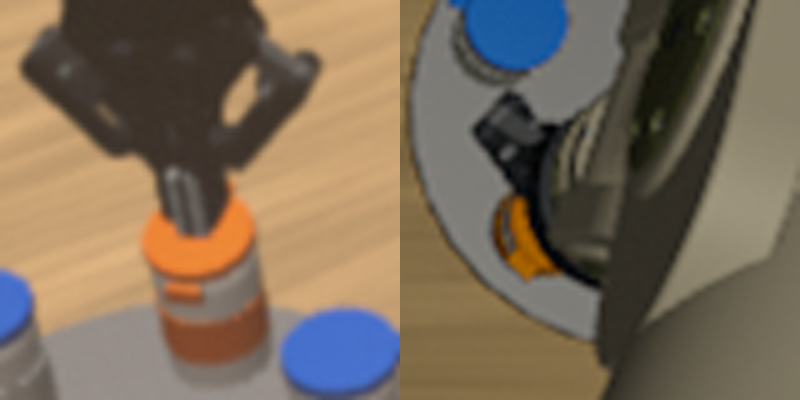

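The cap is now nearly flat. I'll press down until the wrist shows a real force.

>>> step_arm --series '[[[0, 0, -0.1], 0, 255], [[0, 0, -0.2], 0, 255], [[0, 0, -0.2], 0, 255]]'

```text
clock: 6.38
tcp_pos: [0.5022, -0.1018, 0.0722]
orientation: [-0.002, 0.37, 0.929, -0.001]
wrist_force: [-0.1, -0.5, -0.5]
finger_gap: 0.0001
```

>>> step_arm --series '[[[0, 0, -0.1], 0, 255], [[0, 0, -0.2], 0, 255], [[0, 0, -0.2], 0, 255]]'

```text
clock: 6.75
tcp_pos: [0.5022, -0.1018, 0.0701]
orientation: [-0.002, 0.37, 0.929, -0.001]
wrist_force: [0.1, 0.1, 0.0]
finger_gap: 0.0003
```

>>> step_arm --series '[[[0, 0, -0.1], 0, 255], [[0, 0, -0.2], 0, 255], [[0, 0, -0.2], 0, 255]]'

```text
clock: 7.12
tcp_pos: [0.5023, -0.1018, 0.0685]
orientation: [-0.001, 0.37, 0.929, -0.001]
wrist_force: [-1.5, 1.0, 5.2]
finger_gap: 0.0
```

>>> step_arm --series '[[[0, 0, -0.1], 0, 255], [[0, 0, -0.2], 0, 255], [[0, 0, -0.2], 0, 255]]'

```text
clock: 7.5
tcp_pos: [0.5026, -0.1014, 0.0682]
orientation: [-0.001, 0.37, 0.929, -0.0]
wrist_force: [-4.3, 2.1, 15.0]
finger_gap: 0.0
```

Contact came at TCP z 0.0684, with 15 N on the cap. I'll hold, then lift and look.

>>> step_arm --series '[[[0, 0, 0], 0, 255], [[0, 0, 0], 0, 255], [[0, 0, 3], 0, 255], [[0, 0, 7], 0, 255], [[0, 0, 11], 0, 255]]'

```text
clock: 8.12
tcp_pos: [0.5023, -0.1014, 0.1787]
orientation: [-0.001, 0.37, 0.929, -0.0]
wrist_force: [0.6, -1.0, 0.0]
finger_gap: -0.0001
```

>>> step_arm --series '[[[-2, 2.5, 1], 0, 0], [[-4, 5, 2], 0, 0], [[-6, 8, 2], 0, 0], [[-6, 12, 2], 0, 0], [[-6, 12, 2], 0, 0]]'

```text
clock: 8.75
tcp_pos: [0.4417, 0.0204, 0.1984]
orientation: [-0.002, 0.368, 0.93, -0.0]
wrist_force: [-0.3, -0.8, -0.1]
finger_gap: 0.0852
```

```bash
python3 look.py 5
```

```text
8.75 [0.44173342 0.02035199 0.19844574] [-0.28622334 -0.7530778  -0.08642325]
```

View pics/c5.png

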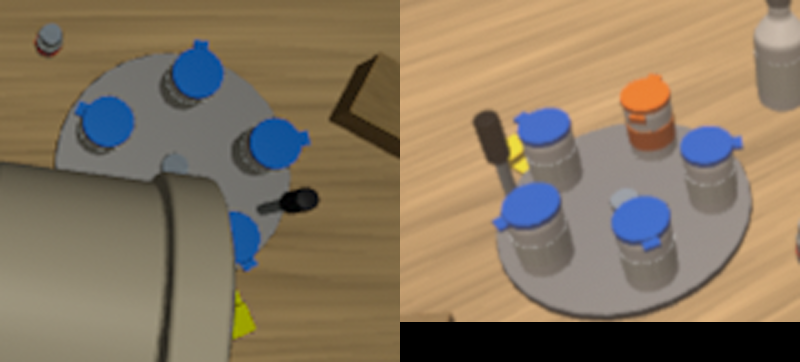

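The scene crop shows the orange cap lying flat on its jar at (645,95). The disc has not moved and the knob is still at top pixel (452,220). Next I move over the knob with the fingers open.

>>> step_arm --series '[[[1.6, -5.6, 0], 0, 0], [[3.2, -11.2, 0], 0, 0], [[4.8, -16.8, 0], 0, 0], [[6.4, -22.4, 0], 0, 0], [[7.9, -27.1, 0], 0, 0]]'

```text
clock: 9.48
tcp_pos: [0.5211, -0.2563, 0.1977]
orientation: [-0.002, 0.371, 0.929, -0.001]
wrist_force: [0.2, 0.3, 0.5]
finger_gap: 0.0853
```

```bash
python3 look.py 6
```

```text
9.475 [ 0.5211067  -0.25631064  0.19768828] [0.23780167 0.2707192  0.47344529]
```

View pics/c6.png

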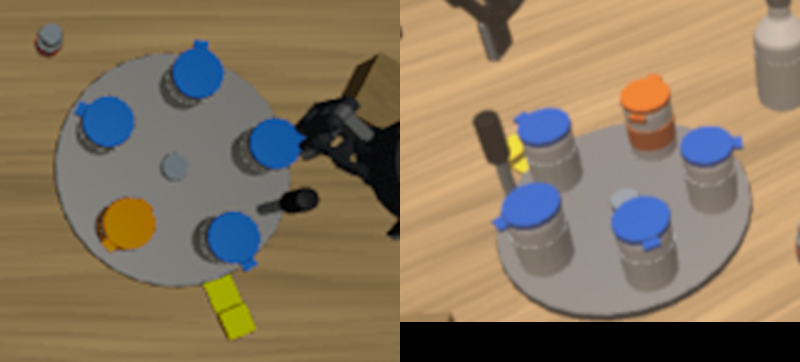

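>>> step_arm --series '[[[0, 0.5, 0], 0, 0], [[0, 0.5, -1.5], 0, 0], [[0, 0.5, -3], 0, 0], [[0, 0.5, -3.5], 0, 0]]'

```text
clock: 10.07
tcp_pos: [0.5209, -0.2523, 0.16]
orientation: [-0.003, 0.372, 0.928, -0.001]
wrist_force: [-0.5, 0.4, 0.2]
finger_gap: 0.0855
```

```bash
python3 look.py 7; python3 - <<'E'
from h import *
c=pickle.load(open(f"scene7.pkl","rb"));a=cv2.resize(c["frame"][170:270,110:210,::-1],None,fx=4,fy=4,interpolation=cv2.INTER_CUBIC)
c=pickle.load(open(f"top7.pkl","rb"));b=cv2.resize(c["frame"][160:260,400:500,::-1],None,fx=4,fy=4,interpolation=cv2.INTER_CUBIC)
cv2.imwrite("pics/z7.png",np.hstack([a,b]))
E
```

```text
10.075 [ 0.52086692 -0.25230853  0.15999264] [-0.47209127  0.43208371  0.19070899]
```

View pics/z7.png

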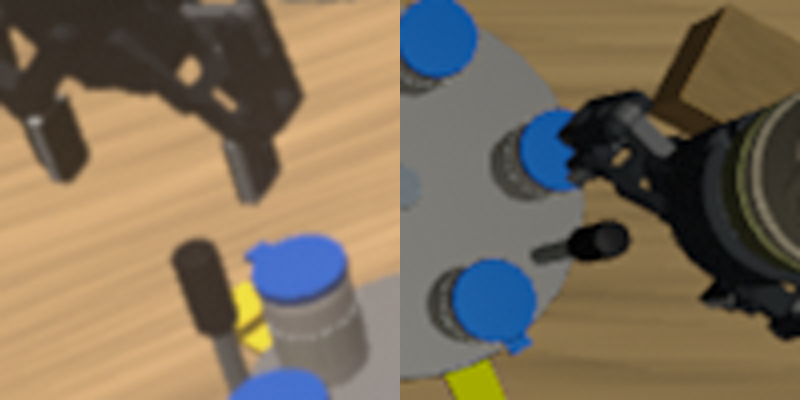

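```bash
python3 - <<'E'
from h import *
t=pickle.load(open("top7.pkl","rb"));s=pickle.load(open("scene7.pkl","rb"))
for z in(.16,.19,.2): print(onz(s,149.5,217.2,z))
for z in(.16,.19,.22): print(onz(t,467.5,213.7,z))
print(two(t,(467.5,213.7),s,(149.5,217.2)))
# each tip in scene
for p in((68,178),(248,200)): print(onz(s,110+p[0]/4,170+p[1]/4,.2))
E
```

```text
[ 0.46665462 -0.25111215  0.16      ]
[ 0.50696036 -0.25428845  0.19      ]
[ 0.52039561 -0.25534722  0.2       ]
[ 0.53237073 -0.28507628  0.16      ]
[ 0.52941735 -0.27293868  0.19      ]
[ 0.52646397 -0.26080107  0.22      ]
(array([ 0.52889246, -0.26037444,  0.20900877]), np.float64(0.009524996258111493))
[ 0.48867277 -0.28777682  0.2       ]
[ 0.55183269 -0.22358212  0.2       ]
```

Triangulation puts the open fingertips at z≈0.20, with their midpoint over the knob to within a few mm. I'll lower around it and close.

>>> step_arm --series '[[[0, 0.1, -2], 0, 0], [[0, 0.1, -4], 0, 0], [[0, 0.1, -6], 0, 0], [[0, 0.1, -7.4], 0, 0], [[0, 0.1, -7.6], 0, 0]]'

```text
clock: 10.8
tcp_pos: [0.5208, -0.2513, 0.0841]
orientation: [-0.003, 0.372, 0.928, -0.001]
wrist_force: [0.0, -0.3, 0.8]
finger_gap: 0.0853
```

>>> step_arm --series '[[[0, 0, 0], 0, 80], [[0, 0, 0], 0, 140], [[0, 0, 0], 0, 180], [[0, 0, 0], 0, 220], [[0, 0, 0], 0, 255]]' --newtons 30

```text
clock: 11.42
tcp_pos: [0.521, -0.2521, 0.0847]
orientation: [-0.002, 0.372, 0.928, -0.001]
wrist_force: [-1.9, -1.8, 3.2]
finger_gap: 0.0214
```

```bash
python3 look.py 8; python3 - <<'E'
from h import *
c=pickle.load(open(f"scene8.pkl","rb"));a=cv2.resize(c["frame"][190:290,110:210,::-1],None,fx=4,fy=4,interpolation=cv2.INTER_CUBIC)
c=pickle.load(open(f"top8.pkl","rb"));b=cv2.resize(c["frame"][160:260,400:500,::-1],None,fx=4,fy=4,interpolation=cv2.INTER_CUBIC)
cv2.imwrite("pics/z8.png",np.hstack([a,b]))
E
```

```text
11.425 [ 0.52102776 -0.25209408  0.08470435] [-1.92722412 -1.75202462  3.20838768]
```

View pics/z8.png

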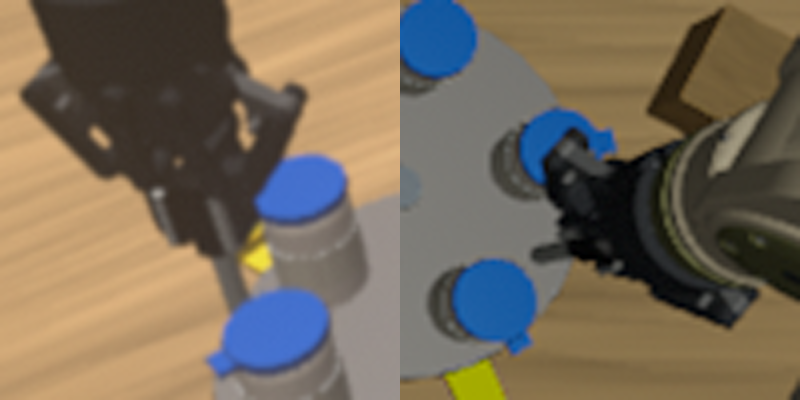

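The gap is 21 mm, which matches the 22 mm knob, so it is held. Now I work out the arc.

```bash
python3 - <<'E'
import numpy as np
H=np.array([56.35,-16.1]);a=-2.008+np.arange(0,21)*1.142/20
P=H+10.0*np.stack([np.cos(a),np.sin(a)],1)
for c in range(0,20,5): print((P[c+1:c+6]-P[c]).round(2).tolist(),"abs end",P[c+5].round(2))
E
```

```text
[[0.52, -0.23], [1.06, -0.42], [1.61, -0.59], [2.16, -0.72], [2.72, -0.83]] abs end [ 54.84 -25.99]
[[0.57, -0.07], [1.14, -0.11], [1.71, -0.11], [2.28, -0.09], [2.85, -0.03]] abs end [ 57.68 -26.01]
[[0.56, 0.09], [1.12, 0.22], [1.67, 0.37], [2.21, 0.56], [2.74, 0.78]] abs end [ 60.42 -25.23]
[[0.51, 0.25], [1.01, 0.52], [1.5, 0.83], [1.96, 1.16], [2.41, 1.52]] abs end [ 62.83 -23.72]
```

>>> step_arm --series '[[[0.5, -0.2, 0], 0, 255], [[1.1, -0.4, 0], 0, 255], [[1.6, -0.6, 0], 0, 255], [[2.2, -0.7, 0], 0, 255], [[2.7, -0.8, 0], 0, 255]]'

```text
clock: 12.15
tcp_pos: [0.5487, -0.2607, 0.0847]
orientation: [-0.002, 0.372, 0.928, -0.002]
wrist_force: [-0.6, -4.7, 2.7]
finger_gap: 0.0216
```

>>> step_arm --series '[[[0.6, 0, 0], 0, 255], [[1.1, 0, 0], 0, 255], [[1.7, 0, 0], 0, 255], [[2.3, 0, 0], 0, 255], [[2.8, 0, 0], 0, 255]]'

```text
clock: 12.78
tcp_pos: [0.5776, -0.261, 0.0848]
orientation: [-0.002, 0.372, 0.928, -0.002]
wrist_force: [0.0, -3.5, 2.2]
finger_gap: 0.0215
```

>>> step_arm --series '[[[0.6, 0.1, 0], 0, 255], [[1.1, 0.2, 0], 0, 255], [[1.7, 0.4, 0], 0, 255], [[2.2, 0.6, 0], 0, 255], [[2.7, 0.8, 0], 0, 255]]'

```text
clock: 13.4
tcp_pos: [0.6052, -0.2531, 0.0848]
orientation: [-0.001, 0.372, 0.928, -0.002]
wrist_force: [1.8, -4.9, 0.3]
finger_gap: 0.0213
```

>>> step_arm --series '[[[0.5, 0.3, 0], 0, 255], [[1.0, 0.6, 0], 0, 255], [[1.5, 0.9, 0], 0, 255], [[1.9, 1.2, 0], 0, 255], [[2.3, 1.6, 0], 0, 255]]'

```text
clock: 14.02
tcp_pos: [0.6296, -0.2375, 0.0848]
orientation: [-0.0, 0.372, 0.928, -0.002]
wrist_force: [4.5, -5.6, -0.6]
finger_gap: 0.0214
```

>>> step_arm --series '[[[0, 0, 0], 0, 255], [[0, 0, 0], 0, 255], [[0, 0, 0], 0, 255]]'

```text
clock: 14.4
tcp_pos: [0.6299, -0.2373, 0.0848]
orientation: [0.0, 0.372, 0.928, -0.002]
wrist_force: [4.2, -3.8, -0.2]
finger_gap: 0.0215
```

```bash
python3 look.py 9; python3 - <<'E'
from h import *
t=pickle.load(open("top9.pkl","rb"));im=t["frame"]
cv2.imwrite("pics/z9.png",cv2.resize(im[140:290,330:490,::-1],None,fx=4,fy=4,interpolation=cv2.INTER_CUBIC))
hsv=cv2.cvtColor(im,cv2.COLOR_RGB2HSV)
for nm,lo,hi in(("blue",(100,150,60),(125,255,255)),("orange",(3,180,90),(18,255,255))):
    m=cv2.inRange(hsv,lo,hi);m[:140]=0;m[290:]=0;m[:,:330]=0;m[:,490:]=0
    N,_,st,ce=cv2.connectedComponentsWithStats(m)
    for i in range(1,N):
        if st[i,4]>30:
            p=onz(t,*ce[i],.099);d=p-[.5635,-.161,0];print(nm,st[i].tolist(),ce[i].round(1),p.round(4),np.hypot(*d[:2]).round(4),np.arctan2(d[1],d[0]).round(3))
E
```

```text
14.4 [ 0.62989572 -0.23733914  0.08478385] [ 4.24848698 -3.78426562 -0.19031489]
blue [402, 157, 20, 23, 328] [411.9 169. ] [ 0.647  -0.1806  0.099 ] 0.0858 -0.231
blue [362, 176, 23, 20, 334] [373.8 185.3] [ 0.607  -0.0876  0.099 ] 0.0854 1.036
blue [430, 191, 24, 20, 338] [440.7 200.3] [ 0.5706 -0.2471  0.099 ] 0.0864 -1.489
blue [368, 217, 22, 21, 343] [378.3 227.1] [ 0.5065 -0.0965  0.099 ] 0.086 2.294
```

View pics/z9.png

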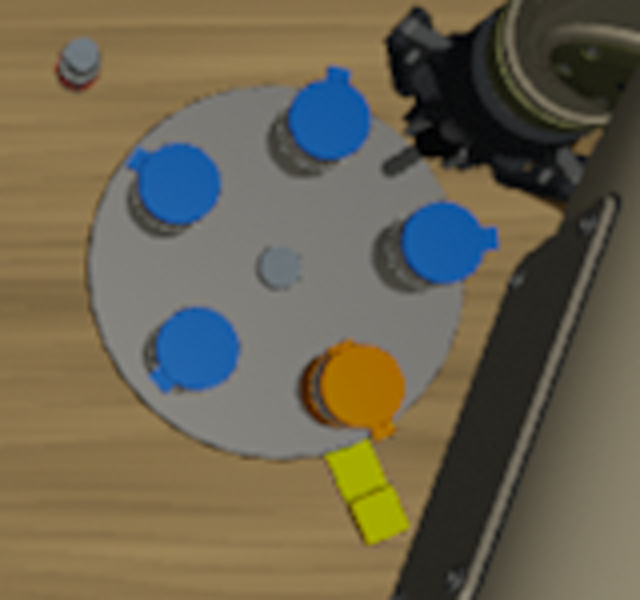

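View pics/c9.png

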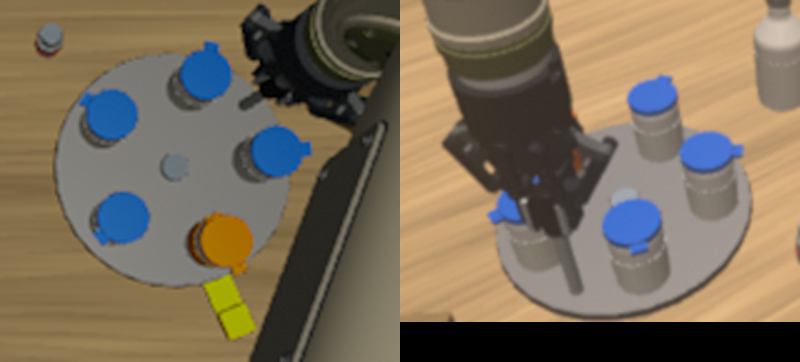

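```bash
python3 - <<'E'
from h import *
from workcell import env
t=pickle.load(open("top9.pkl","rb"))
p=onz(t,330+361/4,140+386/4,.099);d=p[:2]-[.5635,-.161];print(p,np.hypot(*d),np.arctan2(d[1],d[0])%6.283)
fm=np.array([.5635,-.161])+.085*np.array([np.cos(3.527),np.sin(3.527)]);print(p[:2]-fm)
for n,u,z in(("socket0",(181,40),.05),): print(onz(t,330+81/4,140+54/4,z).round(3))
# cap flatness from frame 5 (scene): cap top centre z=.099 at measured jar place
s=pickle.load(open("scene5.pkl","rb"));q=onz(s,120+(646-400)*.45,180+96*.45,.099);d=q[:2]-[.5635,-.161];print("cap scene5",q,np.hypot(*d),np.arctan2(d[1],d[0]))
st=env.get_state();print(st["clock"],abs(st["qvel"]).max(),st["finger_gap"])
E
```

```text
[ 0.4842357  -0.19519414  0.099     ] 0.08632536296979354 3.5486812036888926
[-0.00049944 -0.00223952]
[ 0.698 -0.036  0.05 ]
cap scene5 [ 0.5076617  -0.10209515  0.099     ] 0.08116463129566903 2.3294754677677316
14.5 0.0021840860577114953 0.02116742629113108
```

```bash
python3 -c "
from workcell import env
print(env.hand_in())"
```

```text
the job is handed in; nothing more can be done
None
```

I pressed the orange cap shut, turned the carousel by its knob until the marked jar stood at the pointer, and handed in at about 14.5 s with the knob still gripped. The hand-in gives no verdict, so the checks below are my own.

- **Cap:** I pressed it down with 15 N and it looked flat in the pictures afterwards. From the scene view, its middle came out at radius 81 mm and angle 2.33 rad, against the expected 85 mm and 2.385 rad. That was a coarse, hand-picked pixel; the top view after turning gave 86 mm.
- **Jar at the pointer:** it is about 2 mm from its place (limit 15 mm). The four blue jars agree, showing an overshoot of about 0.017 rad.
- **Hold:** finger gap is 21 mm on the 22 mm knob, with the grip set to 30 N. The arm was still; I did not measure the disc's speed or the finger force directly.
- **Bench items:** the socket measured within 2 mm of its start, and the bottle looked unmoved. The arm hid the carton in the last pictures, so I did not check it at the end; the fingers stayed well above it.

**Disagreement:** the real fingertips sat about 25–30 mm above the reported TCP. My first push at the cap passed over it because of this. I confirmed the offset in the pictures and by touching the cap, then corrected for it.

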